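# Fit up a loose-pin gate hinge and hold it for tacking

### The job

Fit up the gate hinge for tack welding: take the collared hinge pin out of the drilled block and stand it in the knuckle of the leaf that is welded to the jamb post, fully home with its collar down on that knuckle, and let go of it. Then thread the loose hinge leaf's knuckle down over the pin, without dropping it, until it sits on the collar with its plate reaching towards the gate stile, upright and in one line with the welded leaf, and finish while still gripping the leaf there, held steady for the welder. Leave the plain dowel, chipping hammer, wire brush and magnetic square where they are.

Things in the scene. Friction and masses are not known exactly. Their poses are not given: they have to be found in the camera images.
- fitup: Fixed, grey steel: base flat 90 x 280 x 10 mm with two upright box-section posts, tops 150 mm above the table. Origin on the table under the knuckle axis; z up, x square to the hinge plates. Jamb post: 60 mm square, near face 66 mm to +y of the axis. Gate stile: 40 mm square, near face 68 mm to -y. A dark hinge leaf is welded to the jamb by its plate; the space above it, up to the stile, is free.
- fixed_mouth (a point): Mouth of the welded leaf's knuckle: point on the knuckle axis at its top end, 85 mm above the table. Knuckle 30 mm outside, 18 mm through bore, 60 mm tall, standing free midway between the posts. Same axes as fitup: z up, +y towards the jamb post, -y towards the gate stile, x square to the leaf plates.
- pin_center (a point): Middle of the bright steel hinge pin, z along it. 16 mm diameter, 105 mm long, symmetric, ends bevelled 4 mm; round its middle a collar, 24 mm diameter, 5 mm thick (2.5 mm above and below this point), 50 mm of plain pin either side. It starts upright and loose in a hole of the block, collar on the block's top; it goes in the welded knuckle until the collar rests on the mouth. About 0.17 kg.
- leaf_knuckle (a point): Loose hinge leaf: point on its knuckle axis, half-way up (30 mm from either end). Dark steel, about 0.4 kg, 60 mm tall, standing on end on the table. Knuckle 30 mm outside, 18 mm through bore. z up along the bore; -y points to the plate, x is square to it. When fitted, the axes lie along those of fixed_mouth and this point is 35 mm above it.
- leaf_plate (a point): Loose leaf's plate: mid-thickness, half-way up, 36 mm from the knuckle axis, the place to grip it. Plate 8 mm thick (along x), 60 mm tall, from 15 to 65 mm from the knuckle axis; the leaf's centre of mass is about 18 mm from that axis. Same axes as leaf_knuckle.
- block: Drilled aluminium block, 50 x 110 x 60 mm (x, y, z), does not move in a run; origin at the centre of its underside. Two upright holes, 17 mm wide and 55 mm deep, 27 mm either side of its middle along y; the hinge pin stands in one, its collar resting on the block, and the plain dowel in the other.
- dowel_center (a point): Centre of a plain steel dowel without collar, 16 mm in diameter and 70 mm long, standing in the other hole of the block, its top 15 mm above the block. Not needed: leave it.
- chipping_hammer: Welder's chipping hammer with rubber grip, lying along its x, about 245 mm long, head 125 mm across and 20 mm high; origin under its shaft, 115 mm from the head's far face. Leave it.
- wire_brush: Wire brush with wooden back, lying along its x, 260 x 26 x 37 mm, origin under its centre. Leave it.
- magnet_square: Red triangular magnetic welding square lying flat, about 90 x 90 x 16 mm. Leave it.
Mind the look-alikes: they are no part of the job. Leave any purple or turquoise look-alike of the part that bears pin_center alone.

How it is judged (in metres and radians):
On the way:
1. the hinge pin stands home in the welded leaf's knuckle, collar down on it, and is let go (horizontal distance between pin_center and fixed_mouth below 0.003 m and z of pin_center in the frame of fixed_mouth below 0.0045 m and angle between pin_center's own z axis and vertical below 0.05 rad and contact force between the fingers and pin below 0.1 N), for 0.2 s.
At the end, for the whole second after the job is handed in: Pin home in the welded knuckle (axis within 3 mm, collar within 2 mm); the leaf's knuckle over it, axis within 4 mm, down on the collar within 3 mm, upright within 0.06 rad, plate towards the stile and in line with the welded leaf within 0.07 rad; at rest and still gripped with over 2 N (horizontal distance between pin_center and fixed_mouth below 0.003 m and z of pin_center in the frame of fixed_mouth below 0.0045 m and horizontal distance between leaf_knuckle and fixed_mouth below 0.004 m and z of leaf_knuckle in the frame of fixed_mouth between 0.032 and 0.038 m and y of leaf_plate in the frame of fixed_mouth below -0.03 m and angle between the y axis of leaf_knuckle and the y axis of fixed_mouth, either way round below 0.07 rad and angle between leaf_knuckle's own z axis and vertical below 0.06 rad and linear speed of leaf below 0.02 m/s and contact force between the fingers and leaf above 2 N); the arm keeps its last pose, push and grip.
It fails at once if the leaf is dropped on the pin (faster than 0.5 m/s over it) (horizontal distance between leaf_knuckle and fixed_mouth below 0.015 m and z of leaf_knuckle in the frame of fixed_mouth below 0.1 m and linear speed of leaf above 0.5 m/s).
It fails at once if the dowel, hammer, brush or magnetic square is shifted by more than 30 mm (distance of any of dowel_center, chipping_hammer, wire_brush, magnet_square from where it was at the start of the episode above 0.03 m).
It also fails if it takes over 70 s, if anything falls off the work surface, if the arm or the gripper's body presses on something with over 40 N, if the wrist force passes 120 N, or if a joint passes its speed limit or range.

### The arm

A 7-joint arm with a two-finger parallel gripper is mounted at the origin on the work surface. World frame = base frame: x ahead of the robot, y to its left, z up, the work surface at z = 0. Lengths are in mm, angles in rad, forces in N, time in s.
With the tool pointing down it reaches from about 400 to 900 mm from the base axis. Payload 5.5 kg.
Tool frame: the origin (TCP) lies on the mounting face of the last link; the fingertips stand 173 mm ahead of it and the grasp point (between the pads) lies 155 mm ahead of it (manip.tip_reach is the z of the fingertips in the tool frame, in mm); z points along the fingers, y is the direction in which the jaws open and shut (so a half turn about z gives the same grasp; the last joint's range is limited). The gripper opens to 85 mm and grips with 20 to 120 N. Pads are 22 mm wide; open, the fingers measure 114 mm over their backs; the gripper's body (76 mm by 85 mm) begins 54 mm behind the grasp point. The pads swing forward as they close: fully open they stand 13 mm farther back than shut.
Start: joints at [1.382, 0.501, -0.427, 1.55, 0.221, 1.138, -0.21], TCP at [283.805, -584.766, 404.71] pointing down, gripper open.
Joint ranges: [-2.88, 2.88], [-0.31, 2.03], [-1.54, 1.56], [0.2, 2.42], [-1.41, 4.55], [0.19, 2.02], [-2.57, 2.57]. Speed limits (rad/s): [2.57, 2.57, 3.14, 3.14, 3.14, 3.14, 3.14].

### API

Orientations are given as a rotation vector (axis times angle).
In Python, from rig import manip, imaging gives the robot as it stands.
- The arm moves only by the shell command python3 -m handwheel 'ROWS'. ROWS is JSON, a list of rows, each a list of 7 numbers: the turn, a rotation vector about the tool's x, y, z each as a share of 0.08 rad, from -1 to 1, then the shift along the tool's x, y, z each as a share of 1 m, from -1 to 1, then the opening, from -1 (shut) to 1 (fully open), so that 0 is half open. A call has 1 to 12 rows; each row shifts and turns the commanded pose from where the row before left it, along the tool's axes as they then stand; what a row does not reach is not made up. A row lasts 1/10 s, in which the tool goes at most 50 mm and 8.59 degrees, less where a joint would pass 70% of its speed; a pose out of reach is approached as far as the arm can. A call with a number of a shift or a turn outside -1 to 1 is refused whole. A call with a gripper value outside its range is refused whole. The fingers move at their own pace and stop on an object; the grip force is fixed at half the most. Time passes only in rows, so rows that do not move let the fingers close. It gives the time, the measured TCP pose, the force and the opening at its end, in the units of the state.
- manip.sense(): the state, without advancing time (a new reading comes with each control period).
- imaging.read_camera(name): name is "side" or "top" or "wrist"; returns a dict with "img" (400x640x3 uint8, blue, green, red), "fov_y" (degrees; the focal length in pixels is half the picture's height over the tangent of half this angle, whatever the lens; pixels are square), "cx", "cy" (the principal point, pixels), "k1" (the pictures are not rectified: a ray, as slopes to the right and down, at radius r is drawn at 1 + k1 r^2 times it, then the intrinsics apply), "world_from_camera" (4x4, takes a point from camera to world coordinates). Camera axes: x right, y down, z forward; pixel columns grow to the right and rows downward; lengths in mm; the calibration is good to about 2 mm. A picture is of the moment at which its call begins. There is no depth.
- manip.hand_in(): hands the job in, once; it reports no verdict.
The state is a dict: "time_s": time; "q": joint angles; "joint_velocities": joint speeds; "tau": joint torques, N m; "ee_pos": TCP position; "tcp_rot": TCP orientation; "wrist_force": force on the tool from outside, world axes, zero at the start; "wrist_torque": the same for the moment, N m; "grip_width": finger opening in mm.
Only numpy, scipy, OpenCV 4.12 (cv2) and the standard library are available. Lean on these libraries where they do the work, as an engineer would, in place of code of your own. Each camera call takes 0.05 s, during which the arm holds its last target. There are 200 camera calls.

## Working session

There is one attempt and no reset: what is moved stays moved. The work goes in short steps, Python scripts to look and compute and a shell command to move; the robot and the scene stay as the last step left them, time stands still between calls to the robot, and variables do not carry over. Pictures are saved under pics/ and viewed, about 8 in all and at most 12, crops included, and the job is handed in when it is done.

```bash
ls; mkdir -p pics
python3 - <<'E'
from rig import manip, imaging
import cv2, numpy as np
s=manip.sense(); print({k:np.round(v,3).tolist() for k,v in s.items()})
for n in ("side","top","wrist"):
    c=imaging.read_camera(n); cv2.imwrite(f"pics/{n}0.png",c["img"])
    print(n,c["fov_y"],c["cx"],c["cy"],c["k1"],np.round(c["world_from_camera"],3).tolist())
E
```

```text
pics
{'time_s': 0.0, 'q': [1.382, 0.502, -0.427, 1.551, 0.221, 1.138, -0.21], 'joint_velocities': [-0.0, 0.001, 0.001, -0.0, 0.001, -0.002, 0.002], 'tau': [-0.0, -56.951, -5.816, -28.094, 0.011, 0.012, 0.0], 'ee_pos': [283.57, -584.5, 403.647], 'tcp_rot': [-3.06, -0.703, 0.001], 'wrist_force': [0.365, 0.304, 0.003], 'wrist_torque': [-0.014, 0.013, 0.024], 'grip_width': 85.234}
side 57.786377165946995 323.3129339454754 196.42805580004867 -0.035092008792056095 [[-0.911, -0.223, 0.347, 305.296], [-0.412, 0.471, -0.78, 691.15], [0.011, -0.853, -0.521, 505.763], [0.0, 0.0, 0.0, 1.0]]
top 43.45794469911801 321.6020907913741 196.64275236329138 -0.06846174058532788 [[0.019, -0.988, 0.151, 426.101], [-1.0, -0.022, -0.02, 86.146], [0.023, -0.15, -0.988, 1107.008], [0.0, 0.0, 0.0, 1.0]]
wrist 70.70389130920348 318.9738511890293 200.93564633095315 -0.02306128438614917 [[0.436, -0.856, -0.277, 354.923], [-0.9, -0.416, -0.133, -549.108], [-0.001, 0.307, -0.952, 374.636], [0.0, 0.0, 0.0, 1.0]]
```

View pics/top0.png

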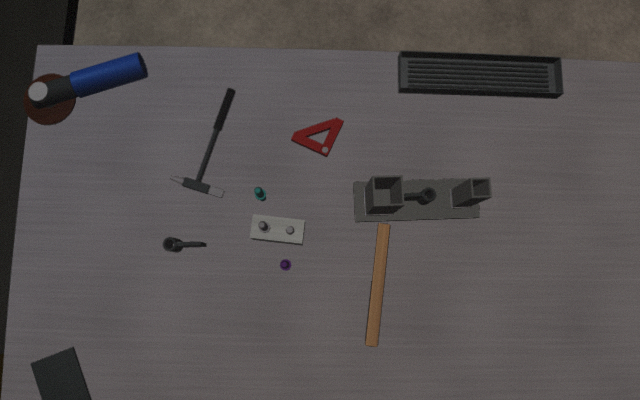

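View pics/side0.png

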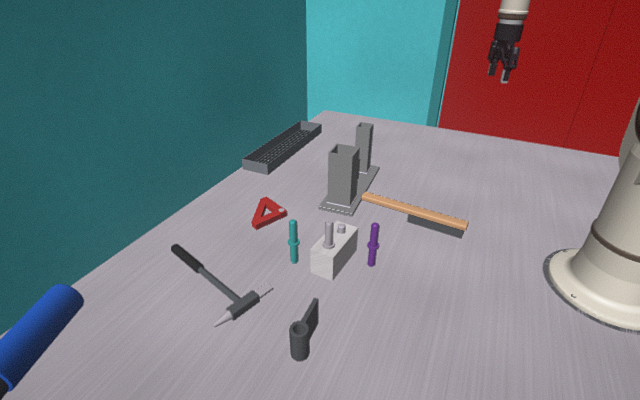

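The top view shows the leaf at (172,244), the block at (278,230) with the pin left of the dowel, and the fixture knuckle at about (429,194), with the jamb to its left (+y). I'll zoom in for a sub-pixel measurement.

```bash
cat > h.py <<'E'
import numpy as np, cv2
from rig import manip, imaging
from scipy.spatial.transform import Rotation as R
def K(c):
    f=c["img"].shape[0]/2/np.tan(np.radians(c["fov_y"]/2))
    return np.array([[f,0,c["cx"]],[0,f,c["cy"]],[0,0,1]])
def ray(c,u,v):
    p=cv2.undistortPoints(np.array([[[u,v]]],float),K(c),np.array([c["k1"],0,0,0,0.]))[0,0]
    T=np.array(c["world_from_camera"]); return T[:3,3],T[:3,:3]@np.array([p[0],p[1],1])
def onz(c,u,v,z):
    o,d=ray(c,u,v); return o+d*(z-o[2])/d[2]
def proj(c,P):
    T=np.linalg.inv(np.array(c["world_from_camera"])); P=np.atleast_2d(P).astype(float)
    return cv2.projectPoints(P,cv2.Rodrigues(T[:3,:3])[0],T[:3,3],K(c),np.array([c["k1"],0,0,0,0.]))[0][:,0]
def plan(target,yaw=None):
    """rows needed in tool axes: target = TCP pos; yaw = wanted world angle of jaw axis (tool y), tool down"""
    s=manip.sense(); r=R.from_rotvec(s["tcp_rot"]); 
    if yaw is not None:
        best=None
        for a in (yaw,yaw+np.pi):
            y=np.array([np.cos(a),np.sin(a),0]); z=np.array([0,0,-1.]); x=np.cross(y,z)
            d=(r.inv()*R.from_matrix(np.c_[x,y,z])).as_rotvec()
            if best is None or np.linalg.norm(d)<np.linalg.norm(best): best=d
        print("turn rad",np.round(best,4)," shares",np.round(best/.08,2))
    print("shift mm tool(before turn)",np.round(r.inv().apply(np.array(target)-s["ee_pos"]),1))
    if yaw is not None: print("shift mm tool(after turn)",np.round((r*R.from_rotvec(best)).inv().apply(np.array(target)-s["ee_pos"]),1))
def st():
    s=manip.sense(); print("t",round(s["time_s"],2),"pos",np.round(s["ee_pos"],1),"R",np.round(R.from_rotvec(s["tcp_rot"]).as_matrix().tolist(),3).tolist(),"q",np.round(s["q"],2),"F",np.round(s["wrist_force"],1),"T",np.round(s["wrist_torque"],2),"w",round(s["grip_width"],1))
E
python3 - <<'E'
from h import *
im=cv2.imread("pics/top0.png")
a=im[200:275,150:310];b=im[165:240,345:505]
m=np.vstack([cv2.resize(x,None,fx=4,fy=4,interpolation=cv2.INTER_CUBIC) for x in(a,b)])
m=np.clip(m.astype(float)*1.7,0,255)
cv2.imwrite("pics/z1.png",m)
st()
E
```

```text
t 0.15 pos [ 283.6 -584.5  403.9] R [[0.9, 0.437, -0.001], [0.437, -0.9, 0.001], [0.0, -0.002, -1.0]] q [ 1.38  0.5  -0.43  1.55  0.22  1.14 -0.21] F [-0.  -0.1  0.1] T [-0.02 -0.   -0.07] w 85.6[ WARN:0@0.144] global loadsave.cpp:1063 imwrite_ Unsupported depth image for selected encoder is fallbacked to CV_8U.
```

View pics/z1.png

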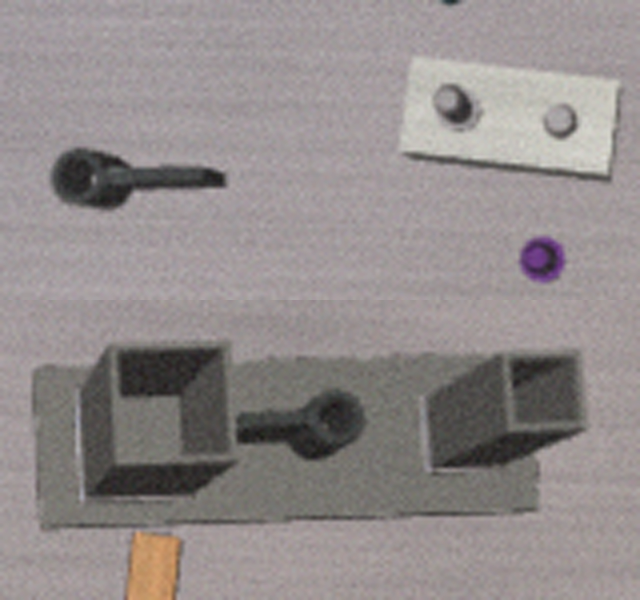

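Run:
```python
from h import *
c=imaging.read_camera("top")
def t(X,Y,z):
    b=Y>=300
    u=(X+.5)/4-.5+(345 if b else 150); v=((Y-300 if b else Y)+.5)/4-.5+(165 if b else 200)
    return np.round(onz(c,u,v,z),1)
for n,a in dict(pin=(451,99,115),collar=(461,110,65),dowel=(561,119,75),leafk=(76,176,60),leafend=(214,177,60),
  b1=(413,58,60),b2=(619,80,60),b3=(609,177,60),b4=(402,152,60),mouth=(339,413,85),
  j1=(108,345,150),j2=(231,345,150),j3=(236,460,150),j4=(113,463,150),
  s1=(503,354,150),s2=(581,350,150),s3=(585,430,150),s4=(508,432,150),purple=(541,258,110)).items(): print(n,t(*a))
```

```text
pin [519.4 182.4 115. ]
collar [518.5 181.9  65. ]
dowel [514.1 129.4  75. ]
leafk [479.9 381.6  60. ]
leafend [481.1 309.5  60. ]
b1 [545.7 208.5  60. ]
b2 [536.5 100.3  60. ]
b3 [485.7 104.3  60. ]
b4 [496.3 212.3  60. ]
mouth [ 595.1 -158.4   85. ]
j1 [615.3 -29.7 150. ]
j2 [616.8 -90.  150. ]
j3 [560.2 -92.2 150. ]
j4 [557.4 -32.4 150. ]
s1 [ 615.7 -224.9  150. ]
s2 [ 618.6 -264.2  150. ]
s3 [ 578.8 -264.9  150. ]
s4 [ 576.9 -226.4  150. ]
purple [442.3 135.9 110. ]
```

```bash
python3 -m handwheel '[[0,0,0,0.039,-0.0206,0,0],[0,0,0,0.039,-0.0206,0,0],[0,0,0,0.039,-0.0206,0,0],[0,0,0,0.039,-0.0206,0,0],[0,0,0,0.039,-0.0206,0,0],[0,0,0,0.039,-0.0206,0,0],[0,0,0,0.039,-0.0206,0,0],[0,0,0,0.039,-0.0206,0,0],[0,0,0,0.039,-0.0206,0,0],[0,0,0,0.039,-0.0206,0,0],[0,0,0,0.039,-0.0206,0,0],[0,0,0,0.039,-0.0206,0,0]]'; python3 -m handwheel '[[0,0,-1,0,0,0,0],[0,0,-1,0,0,0,0],[0,0,-1,0,0,0,0],[0,0,-1,0,0,0,0],[0,0,-1,0,0,0,0],[0,0,-1,0,0,0,0],[0,0,-1,0,0,0,0],[0,0,-1,0,0,0,0],[0,0,-1,0,0,0,0],[0,0,-1,0,0,0,0],[0,0,-1,0,0,0,0],[0,0,-1,0,0,0,0]]'; python3 -c "
from h import *
st(); plan([595,-158,404],.054)"
```

```text
time_s: 1.4
ee_pos: [597.6, -156.7, 404.6]
tcp_rot: [3.062, 0.703, -0.0]
wrist_force: [1.1, -1.2, 0.3]
grip_width: 42.7
time_s: 2.6
ee_pos: [596.8, -158.1, 404.5]
tcp_rot: [-2.387, -2.042, 0.0]
wrist_force: [-1.2, -0.4, -0.0]
grip_width: 42.7
t 2.6 pos [ 596.8 -158.1  404.5] R [[0.155, 0.988, -0.0], [0.988, -0.155, 0.0], [0.0, -0.0, -1.0]] q [ 0.79  0.53 -0.79  1.63  0.4   1.16 -0.26] F [-1.2 -0.4 -0. ] T [ 0.   -0.    0.04] w 42.7
turn rad [-0.0004 -0.     -0.2098]  shares [-0.01 -0.   -2.62]
shift mm tool(before turn) [-0.2 -1.8  0.5]
shift mm tool(after turn) [ 0.2 -1.8  0.5]
```

```bash
python3 -m handwheel '[[0,0,-1,0,0,0,0],[0,0,-1,0,0,0,0],[0,0,-0.62,0,0,0,0],[0,0,0,0,0,0,0]]'; python3 -c "
from h import *
st(); c=imaging.read_camera('wrist'); import pickle; pickle.dump(c,open('w1.pkl','wb')); cv2.imwrite('pics/w1.png',cv2.convertScaleAbs(c['img'],alpha=1.5))"
```

```text
time_s: 3.0
ee_pos: [596.8, -158.2, 404.4]
tcp_rot: [-2.164, -2.277, 0.0]
wrist_force: [1.3, 0.4, 0.4]
grip_width: 42.3
t 3.0 pos [ 596.8 -158.2  404.4] R [[-0.051, 0.999, -0.0], [0.999, 0.051, 0.0], [0.0, -0.0, -1.0]] q [ 0.81  0.54 -0.84  1.63  0.43  1.17 -0.07] F [1.3 0.4 0.4] T [-0.02  0.    0.  ] w 42.3
```

View pics/w1.png

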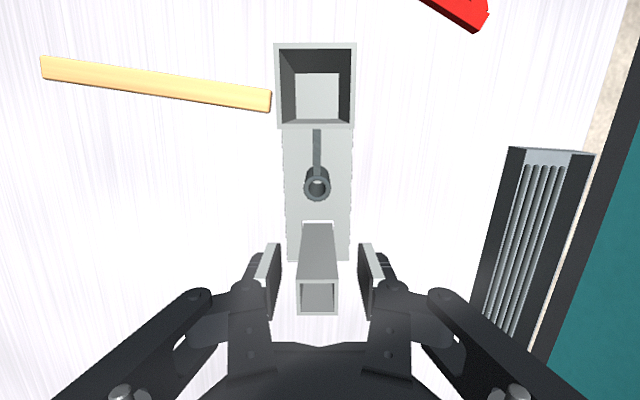

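The wrist view shows the fixture squarely below, with the mouth at about (317,183), jamb top corners at (273–357, 43–129) and the stile near (297–338, 280–315). I'll take one zoomed crop for accuracy.

```bash
python3 -c "
from h import *; import pickle
c=pickle.load(open('w1.pkl','rb')); im=cv2.convertScaleAbs(c['img'],alpha=1.3)
a=cv2.resize(im[160:210,290:345],None,fx=7,fy=7,interpolation=cv2.INTER_CUBIC)
b=cv2.resize(im[30:320,265:365],None,fx=2,fy=2,interpolation=cv2.INTER_CUBIC)
m=np.zeros((580,590,3),np.uint8); m[:350,:385]=a; m[:580,390:590]=b; cv2.imwrite('pics/z2.png',m)"
```

```text
(no output)
```

View pics/z2.png

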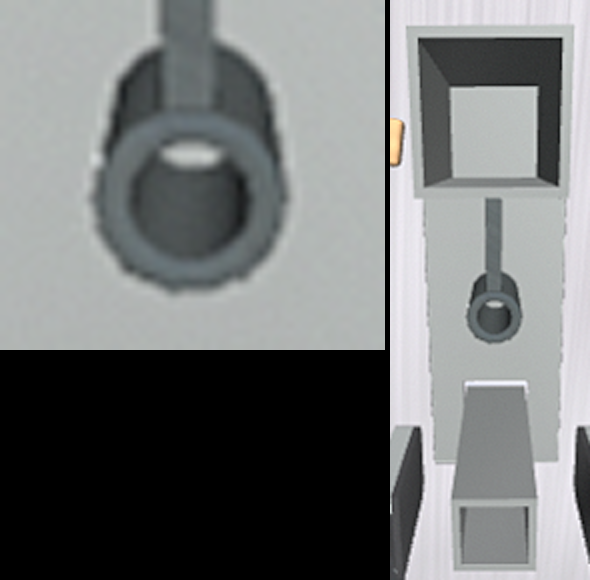

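```bash
python3 -c "
from h import *; import pickle
c=pickle.load(open('w1.pkl','rb'))
print(np.round(onz(c,316.8,188.1,85),1))
f=lambda X,Y:onz(c,265+(X-390+.5)/2-.5,30+(Y+.5)/2-.5,150)
P=[f(*p) for p in [(407,26),(573,25),(567,197),(415,198),(453,502),(536,501),(534,570),(455,570)]]
for p in P: print(np.round(p,1))
j=np.mean(P[:4],0); s=np.mean(P[4:],0); d=s-j; L=np.hypot(*d[:2]); print(j,s,L,'yaw',np.arctan2(d[0],-d[1])); print(j+d/L*96)
for a,b in((0,3),(1,2),(4,7),(5,6)): e=P[b]-P[a]; print(np.arctan2(e[0],-e[1]))
# base edges
"
```

```text
[ 594.9 -158.1   85. ]
[558.2 -34.2 150. ]
[617.5 -30.9 150. ]
[620.5 -90.7 150. ]
[561.5 -94.1 150. ]
[ 579.8 -230.   150. ]
[ 618.1 -227.6  150. ]
[ 620.  -266.4  150. ]
[ 581.7 -268.4  150. ]
[589.41081304 -62.46492586 150.        ] [ 599.89957266 -248.08534947  150.        ] 185.916528956729 yaw 0.056446468956690636
[ 594.82679692 -158.31202868  150.        ]
0.055610189782241366
0.04981924581867522
0.049920471839509595
0.0470548916327376
```

```bash
python3 -m handwheel '[[0,0,0,0.043,-0.0076,0,0],[0,0,0,0.043,-0.0076,0,0],[0,0,0,0.043,-0.0076,0,0],[0,0,0,0.043,-0.0076,0,0],[0,0,0,0.043,-0.0076,0,0],[0,0,0,0.043,-0.0076,0,0],[0,0,0,0.043,-0.0076,0,0],[0,0,0,0.043,-0.0076,0,0],[0,0,0,0,0,0,0],[0,0,0,0,0,0,0]]'; python3 -c "
from h import *
st(); c=imaging.read_camera('wrist'); import pickle; pickle.dump(c,open('w2.pkl','wb')); im=cv2.convertScaleAbs(c['img'],alpha=1.3)
print(proj(c,[[519,182,115],[519,182,65],[514,129.4,75]]))
u,v=proj(c,[519,182,90])[0].astype(int)
cv2.imwrite('pics/w2.png',cv2.resize(im[v-60:v+60,u-80:u+80],None,fx=5,fy=5,interpolation=cv2.INTER_CUBIC)); print(u,v)"
```

```text
time_s: 4.05
ee_pos: [518.2, 183.9, 404.9]
tcp_rot: [2.161, 2.279, 0.0]
wrist_force: [0.8, -1.1, 0.4]
grip_width: 42.6
t 4.05 pos [518.2 183.9 404.9] R [[-0.053, 0.999, 0.0], [0.999, 0.053, -0.0], [-0.0, 0.0, -1.0]] q [ 0.34  0.44 -0.93  1.79  0.39  1.11 -0.67] F [ 0.8 -1.1  0.4] T [-0.08  0.02 -0.07] w 42.6
[[319.04221917 198.20121768]
 [319.018036   185.06976241]
 [312.32552507 230.85018044]]
319 191
```

View pics/w2.png

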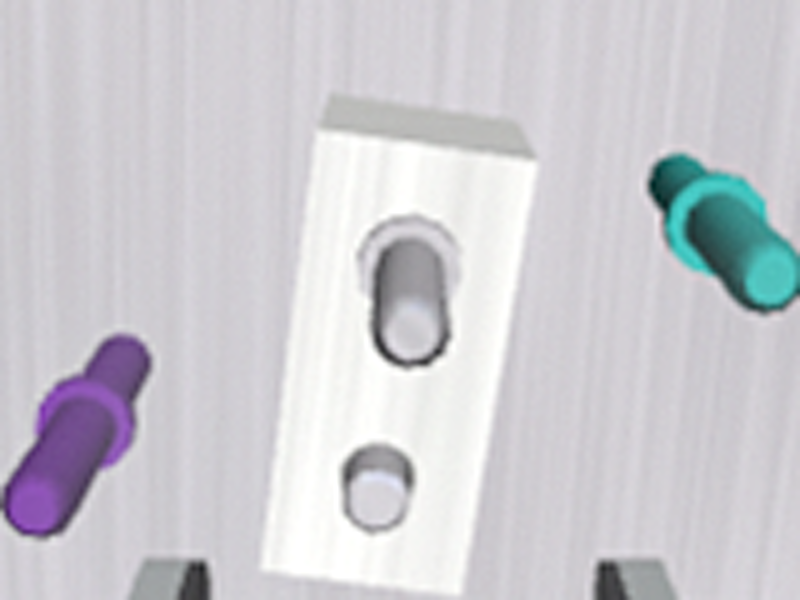

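```bash
python3 -c "
from h import *; import pickle
c=pickle.load(open('w2.pkl','rb'))
print(onz(c,320.8,196.6,115),onz(c,320.6,183.9,65))
plan([520.5,183,340])"
```

```text
[520.61206842 183.71059667 115.        ] [520.72264995 183.46560627  65.        ]
shift mm tool(before turn) [ 0.7  1.7 64.6]
```

```bash
python3 -m handwheel '[[0,0,0,-0.0005,0.0024,0.04,0],[0,0,0,0,0,0.04,0],[0,0,0,0,0,0.04,0],[0,0,0,0,0,0.02,0],[0,0,0,0,0,0.018,0],[0,0,0,0,0,0,0],[0,0,0,0,0,0,0]]';python3 -c "
from h import *
st();plan([520.6,183.5,247])"; python3 -m handwheel '[[0,0,0,0,0,0,-1],[0,0,0,0,0,0,-1],[0,0,0,0,0,0,-1],[0,0,0,0,0,0,-1],[0,0,0,0,0,0,-1],[0,0,0,0,0,0,-1],[0,0,0,0,0,0,-1],[0,0,0,0,0,0,-1]]';python3 -c "
from h import *
st()"
```

```text
time_s: 4.8
ee_pos: [521.8, 181.6, 247.1]
tcp_rot: [2.166, 2.275, 0.001]
wrist_force: [1.0, 0.2, 0.4]
grip_width: 42.7
t 4.8 pos [521.8 181.6 247.1] R [[-0.049, 0.999, 0.0], [0.999, 0.049, 0.0], [0.0, 0.0, -1.0]] q [ 0.21  0.64 -0.78  1.91  0.6   0.84 -0.83] F [1.  0.2 0.4] T [ 0.03 -0.02 -0.03] w 42.7
shift mm tool(before turn) [ 2.  -1.1  0.1]
time_s: 5.6
ee_pos: [521.0, 182.4, 248.1]
tcp_rot: [2.164, 2.276, 0.0]
wrist_force: [-3.8, -1.2, 6.7]
grip_width: 14.9
t 5.6 pos [521.  182.4 248.1] R [[-0.051, 0.999, 0.001], [0.999, 0.051, -0.001], [-0.001, 0.001, -1.0]] q [ 0.21  0.64 -0.78  1.91  0.6   0.84 -0.83] F [-3.8 -1.2  6.7] T [-0.2   0.78 -0.01] w 14.9
```

```bash
python3 -m handwheel '[[0,0,0,0,0,-0.005,-1],[0,0,0,0,0,-0.015,-1],[0,0,0,0,0,-0.02,-1],[0,0,0,0,0,-0.02,-1],[0,0,0,0,0,-0.03,-1],[0,0,0,0,0,-0.04,-1],[0,0,0,0,0,-0.03,-1],[0,0,0,0,0,0,-1]]';python3 -c "
from h import *
st();plan([594.9,-158.1,408],.053)"
```

```text
time_s: 6.4
ee_pos: [522.4, 183.5, 412.5]
tcp_rot: [2.161, 2.274, 0.012]
wrist_force: [1.1, -0.1, -0.5]
grip_width: 14.6
t 6.4 pos [522.4 183.5 412.5] R [[-0.051, 0.999, 0.009], [0.999, 0.051, 0.002], [0.002, 0.009, -1.0]] q [ 0.35  0.43 -0.94  1.78  0.39  1.12 -0.67] F [ 1.1 -0.1 -0.5] T [ 0.01 -0.01 -0.03] w 14.6
turn rad [ 0.0093 -0.0018 -0.002 ]  shares [ 0.12 -0.02 -0.03]
shift mm tool(before turn) [-344.9   55.     4.4]
shift mm tool(after turn) [-345.    54.3    4.5]
```

```bash
python3 -m handwheel '[[0,0,0,-0.043,0.0068,0,-1],[0,0,0,-0.043,0.0068,0,-1],[0,0,0,-0.043,0.0068,0,-1],[0,0,0,-0.043,0.0068,0,-1],[0,0,0,-0.043,0.0068,0,-1],[0,0,0,-0.043,0.0068,0,-1],[0,0,0,-0.043,0.0068,0,-1],[0,0,0,-0.043,0.0068,0,-1],[0,0,0,0,0,0,-1],[0,0,0,0,0,0,-1],[0,0,0,0,0,0,-1]]';python3 -c "
from h import *
st();plan([594.9,-158.1,408],.053)
c=imaging.read_camera('wrist'); import pickle; pickle.dump(c,open('w3.pkl','wb')); im=cv2.convertScaleAbs(c['img'],alpha=1.3)
cv2.imwrite('pics/w3.png',cv2.resize(im[130:330,220:420],None,fx=3,fy=3,interpolation=cv2.INTER_CUBIC))"
```

```text
time_s: 7.5
ee_pos: [592.7, -157.3, 406.6]
tcp_rot: [-2.162, -2.278, -0.001]
wrist_force: [-0.2, 0.3, -1.7]
grip_width: 14.6
t 7.5 pos [ 592.7 -157.3  406.6] R [[-0.052, 0.999, -0.0], [0.999, 0.052, 0.001], [0.001, -0.0, -1.0]] q [ 0.82  0.53 -0.84  1.64  0.42  1.17 -0.07] F [-0.2  0.3 -1.7] T [ 0.06 -0.03 -0.  ] w 14.6
turn rad [-0.0003 -0.0011 -0.0007]  shares [-0.   -0.01 -0.01]
shift mm tool(before turn) [-0.9  2.2 -1.4]
shift mm tool(after turn) [-0.9  2.2 -1.4]
```

View pics/w3.png

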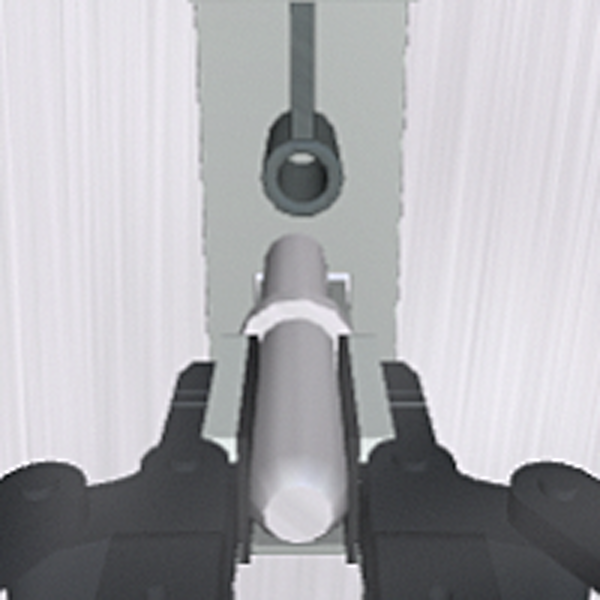

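```bash
python3 -c "
from h import *; import pickle
c=pickle.load(open('w3.pkl','rb'))
f=lambda X,Y,z:np.round(onz(c,220+(X+.5)/3-.5,130+(Y+.5)/3-.5,z),1)
print('mouth',f(303,176,85)); print('top',f(298,512,274.5)); print('bottom x',f(296.5,262,173)); print('collar x',f(297.5,320,224))
def px(P): p=proj(c,P); return np.round((p-[220,130]+.5)*3-.5,1)
for y in (-157,-158,-159):
  a=np.linspace(0,6.28,60)
  for x in (592.7,):
    q=px(np.c_[x+4*np.cos(a),y+4*np.sin(a),0*a+169.5]); print(y,'top rim v',px(np.c_[x+8*np.cos(a),y+8*np.sin(a),0*a+173.5])[:,1].min(),q[:,1].min())
    t=px(np.c_[x+4*np.cos(a),y+4*np.sin(a),0*a+274.5]); print('topdisc',t.min(0),t.max(0))
"
```

```text
mouth [ 595.  -157.6   85. ]
top [ 593.2 -156.3  274.5]
bottom x [ 592.8 -156.7  173. ]
collar x [ 592.7 -149.4  224. ]
-157 top rim v 234.5 243.9
topdisc [267.1 492.7] [322.1 538.8]
-158 top rim v 238.2 247.4
topdisc [266.8 498.5] [321.7 544.4]
-159 top rim v 241.8 251.0
topdisc [266.5 504.4] [321.3 550. ]
```

```bash
python3 -m handwheel '[[0,0,0,-0.001,0.0021,0.01,-1],[0,0,0,0,0,0.025,-1],[0,0,0,0,0,0.025,-1],[0,0,0,0,0,0.014,-1],[0,0,0,0,0,0,-1],[0,0,0,0,0,0,-1],[0,0,0,0,0,0,-1]]';python3 -c "
from h import *
st();plan([594.9,-158.1,330.5],.053)
c=imaging.read_camera('wrist'); import pickle; pickle.dump(c,open('w4.pkl','wb')); im=cv2.convertScaleAbs(c['img'],alpha=1.3)
cv2.imwrite('pics/w4.png',cv2.resize(im[150:300,240:400],None,fx=4,fy=4,interpolation=cv2.INTER_CUBIC))"
```

```text
time_s: 8.25
ee_pos: [595.8, -159.3, 334.1]
tcp_rot: [2.163, 2.276, 0.002]
wrist_force: [0.2, -0.3, -1.3]
grip_width: 14.7
t 8.25 pos [ 595.8 -159.3  334.1] R [[-0.051, 0.999, 0.002], [0.999, 0.051, -0.0], [-0.0, 0.002, -1.0]] q [ 0.79  0.61 -0.79  1.69  0.49  1.04 -0.12] F [ 0.2 -0.3 -1.3] T [-0.02 -0.01 -0.02] w 14.7
turn rad [ 0.0022  0.0005 -0.002 ]  shares [ 0.03  0.01 -0.02]
shift mm tool(before turn) [ 1.2 -0.8  3.6]
shift mm tool(after turn) [ 1.2 -0.8  3.6]
```

View pics/w4.png

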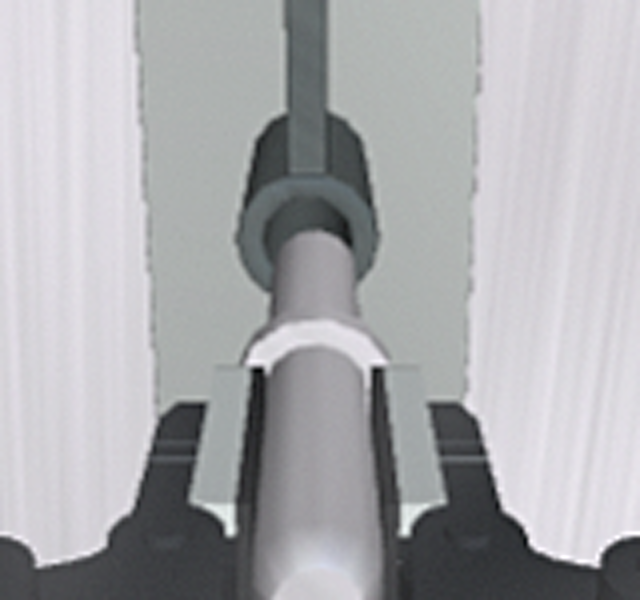

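```bash
python3 -c "
from h import *; import pickle
c=pickle.load(open('w4.pkl','rb'))
f=lambda X,Y,z:np.round(onz(c,240+(X+.5)/4-.5,150+(Y+.5)/4-.5,z),1)
print('mouth',f(309,238,85)); print('bottom',f(313.5,262,99)); 
a=np.linspace(0,6.28,200)
def px(x,y,r,z): p=(proj(c,np.c_[x+r*np.cos(a),y+r*np.sin(a),0*a+z])-[240,150]+.5)*4-.5; return np.round([*p.min(0),*p.max(0)],0)
print('mouth box',px(595,-158,15,85),px(595,-158,9,85))
for z in (100,98):
  print(z,px(595.3,-158,8,z),px(595.3,-159.5,8,z), px(595.3,-158,12,z+46.5))
"
```

```text
mouth [ 595.1 -158.1   85. ]
bottom [ 596. -158.   99.]
mouth box [236. 168. 381. 305.] [265. 196. 352. 278.]
100 [269. 225. 351. 302.] [268. 232. 350. 309.] [231. 299. 386. 439.]
98 [269. 221. 351. 298.] [269. 229. 350. 305.] [232. 294. 385. 433.]
```

```bash
python3 -m handwheel '[[0,0,0,0.0007,-0.0009,0,-1],[0,0,0,0,0,0.006,-1],[0,0,0,0,0,0.006,-1],[0,0,0,0,0,0.006,-1],[0,0,0,0,0,0.006,-1],[0,0,0,0,0,0.003,-1],[0,0,0,0,0,0,-1]]';python3 -c "
from h import *
st()"
```

```text
time_s: 9.0
ee_pos: [594.0, -158.9, 305.0]
tcp_rot: [-2.164, -2.276, 0.0]
wrist_force: [-0.4, -0.1, -1.4]
grip_width: 14.9
t 9.0 pos [ 594.  -158.9  305. ] R [[-0.051, 0.999, -0.001], [0.999, 0.051, 0.0], [0.001, -0.001, -1.0]] q [ 0.77  0.64 -0.77  1.72  0.52  1.   -0.14] F [-0.4 -0.1 -1.4] T [ 0.   -0.06 -0.01] w 14.9
```

```bash
python3 -m handwheel '[[0,0,0,0,0,0.008,-1],[0,0,0,0,0,0.008,-1],[0,0,0,0,0,0.008,-1],[0,0,0,0,0,0.003,-1],[0,0,0,0,0,0,-1]]';python3 -c "
from h import *
st()";python3 -m handwheel '[[0,0,0,0,0,0.002,-1],[0,0,0,0,0,0.002,-1],[0,0,0,0,0,0,-1]]';python3 -c "
from h import *
st()"
```

```text
time_s: 9.5
ee_pos: [594.0, -158.9, 278.0]
tcp_rot: [-2.164, -2.276, 0.0]
wrist_force: [-0.4, -0.8, -1.0]
grip_width: 14.5
t 9.5 pos [ 594.  -158.9  278. ] R [[-0.051, 0.999, -0.001], [0.999, 0.051, 0.0], [0.001, -0.001, -1.0]] q [ 0.76  0.68 -0.75  1.73  0.55  0.96 -0.16] F [-0.4 -0.8 -1. ] T [ 0.06 -0.04 -0.03] w 14.5
time_s: 9.8
ee_pos: [594.0, -159.0, 274.5]
tcp_rot: [-2.164, -2.277, 0.001]
wrist_force: [-0.5, -0.1, -0.8]
grip_width: 14.3
t 9.8 pos [ 594.  -159.   274.5] R [[-0.051, 0.999, -0.0], [0.999, 0.051, -0.0], [-0.0, -0.0, -1.0]] q [ 0.76  0.68 -0.75  1.73  0.55  0.95 -0.16] F [-0.5 -0.1 -0.8] T [-0.03 -0.01 -0.01] w 14.3
```

```bash
python3 -m handwheel '[[0,0,0,0,0,0.001,-1],[0,0,0,0,0,0.001,-1],[0,0,0,0,0,0,-1]]';python3 -m handwheel '[[0,0,0,0,0,0.001,-1],[0,0,0,0,0,0.001,-1],[0,0,0,0,0,0,-1]]'
```

```text
time_s: 10.1
ee_pos: [594.2, -159.0, 273.2]
tcp_rot: [2.164, 2.277, -0.0]
wrist_force: [-1.5, -0.1, 2.7]
grip_width: 14.8
time_s: 10.4
ee_pos: [594.3, -158.8, 273.0]
tcp_rot: [2.164, 2.276, -0.002]
wrist_force: [-6.8, 0.3, 17.2]
grip_width: 14.6
```

```bash
python3 -m handwheel '[[0,0,0,0,0,-0.001,-1],[0,0,0,0,0,0,0],[0,0,0,0,0,0,0],[0,0,0,0,0,0,0],[0,0,0,0,0,0,0],[0,0,0,0,0,0,0],[0,0,0,0,0,0,0]]'; python3 -m handwheel '[[0,0,0,0,0,-0.01,0],[0,0,0,0,0,-0.03,0],[0,0,0,0,0,-0.04,0],[0,0,0,0,0,-0.04,0],[0,0,0,0,0,-0.012,0],[0,0,0,0,0,0,0],[0,0,0,0,0,0,0]]';python3 -c "
from h import *
st()
c=imaging.read_camera('wrist'); import pickle; pickle.dump(c,open('w5.pkl','wb')); im=cv2.convertScaleAbs(c['img'],alpha=1.3)
cv2.imwrite('pics/w5.png',cv2.resize(im[150:270,240:400],None,fx=5,fy=5,interpolation=cv2.INTER_CUBIC))"
```

```text
time_s: 11.1
ee_pos: [594.2, -159.0, 271.6]
tcp_rot: [-2.164, -2.277, -0.0]
wrist_force: [-0.5, 0.2, -0.2]
grip_width: 43.1
time_s: 11.8
ee_pos: [593.7, -159.2, 403.0]
tcp_rot: [-2.164, -2.276, 0.001]
wrist_force: [0.7, -0.1, -0.4]
grip_width: 42.8
t 11.8 pos [ 593.7 -159.2  403. ] R [[-0.05, 0.999, -0.001], [0.999, 0.05, -0.0], [-0.0, -0.001, -1.0]] q [ 0.82  0.54 -0.84  1.64  0.43  1.16 -0.07] F [ 0.7 -0.1 -0.4] T [-0.   -0.03 -0.01] w 42.8
```

View pics/w5.png

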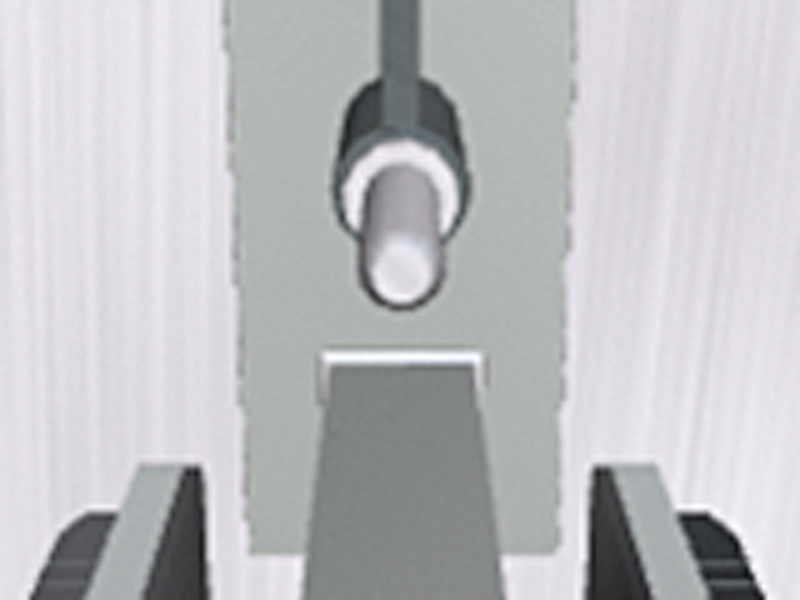

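Pin is home: the collar sits concentric on the mouth (centre about (402,188)), pin top at about (401,270), and the pin stands upright. Now the leaf.

```bash
python3 -m handwheel '[[0,0,0,0.0424,-0.0073,0,0],[0,0,0,0.0424,-0.0073,0,0],[0,0,0,0.0424,-0.0073,0,0],[0,0,0,0.0424,-0.0073,0,0],[0,0,0,0.0424,-0.0073,0,0],[0,0,0,0.0424,-0.0073,0,0],[0,0,0,0.0424,-0.0073,0,0],[0,0,0,0.0424,-0.0073,0,0],[0,0,0,0.0424,-0.0073,0,0],[0,0,0,0.0424,-0.0073,0,0],[0,0,0,0.0424,-0.0073,0,0],[0,0,0,0.0424,-0.0073,0,0]]';python3 -m handwheel '[[0,0,0,0,0,0.04,0],[0,0,0,0,0,0.04,0],[0,0,0,0,0,0,0],[0,0,0,0,0,0,0]]';python3 -c "
from h import *
st()
import pickle
d=pickle.load(open('w5.pkl','rb')); f=lambda X,Y,z:np.round(onz(d,240+(X+.5)/5-.5,150+(Y+.5)/5-.5,z),1)
print('pin top',f(401,269,137.5),'collar',f(405,188,90))
c=imaging.read_camera('wrist'); pickle.dump(c,open('w6.pkl','wb')); im=cv2.convertScaleAbs(c['img'],alpha=1.5)
print(proj(c,[[480,381.6,60],[481,345,60]]))
cv2.imwrite('pics/w6.png',cv2.resize(im[80:280,220:420],None,fx=3,fy=3,interpolation=cv2.INTER_CUBIC))"
```

```text
time_s: 13.05
ee_pos: [480.1, 345.7, 401.6]
tcp_rot: [-2.164, -2.276, 0.005]
wrist_force: [1.1, -0.3, -0.2]
grip_width: 42.5
time_s: 13.45
ee_pos: [480.5, 344.3, 322.5]
tcp_rot: [-2.163, -2.276, 0.006]
wrist_force: [0.4, 0.9, -0.2]
grip_width: 42.4
t 13.45 pos [480.5 344.3 322.5] R [[-0.051, 0.999, -0.004], [0.999, 0.051, -0.002], [-0.001, -0.004, -1.0]] q [-0.04  0.61 -0.86  1.76  0.53  1.02 -1.04] F [ 0.4  0.9 -0.2] T [ 0.06 -0.01  0.01] w 42.4
pin top [ 594.6 -158.3  137.5] collar [ 595.4 -156.3   90. ]
[[321.16696363 162.79251108]
 [320.08802106 204.38424898]]
```

View pics/w6.png

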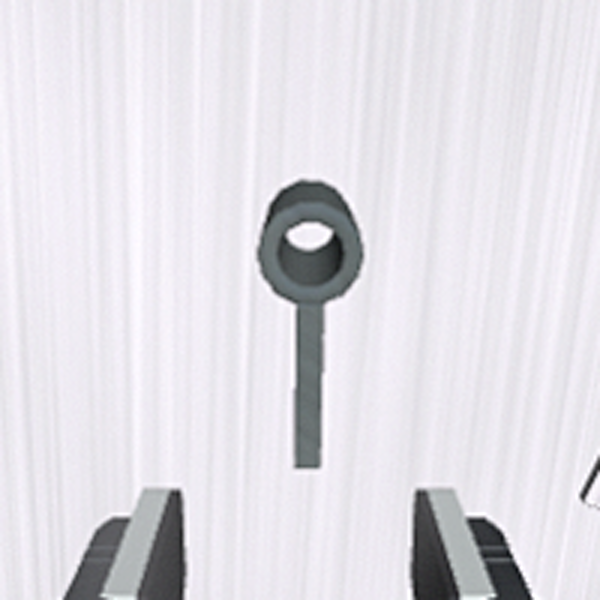

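```bash
python3 -c "
from h import *; import pickle
c=pickle.load(open('w6.pkl','rb'))
f=lambda X,Y:onz(c,220+(X+.5)/3-.5,80+(Y+.5)/3-.5,60)
k=f(311,251); e=f(308,467); e2=f(311.5,310); print(k,e,np.hypot(*(e-k)[:2]))
d=e-k; yaw=np.arctan2(d[0],-d[1]); d2=e-e2; print('yaw',yaw,np.arctan2(d2[0],-d2[1]))
p=k+d/np.linalg.norm(d)*36; print(p); plan([p[0],p[1],185],yaw)
"
```

```text
[481.82861819 381.23877584  60.        ] [484.56811514 315.53582898  60.        ] 65.76003398174971
yaw 0.04167105442795842 0.034019142010018225
[483.32834202 345.2700279   60.        ]
turn rad [-0.0007 -0.0005  0.0088]  shares [-0.01 -0.01  0.11]
shift mm tool(before turn) [  0.2   2.3 139.2]
shift mm tool(after turn) [  0.3   2.2 139.2]
```

```bash
python3 -m handwheel '[[0,0,0.12,0.0005,0.0025,0.03,0],[0,0,0,0,0,0.04,0],[0,0,0,0,0,0.04,0],[0,0,0,0,0,0.02,0],[0,0,0,0,0,0.007,0],[0,0,0,0,0,0,0]]';python3 -c "
from h import *
st();plan([483.3,345.3,185],.04)"; python3 -m handwheel '[[0,0,0,0,0,0,-1],[0,0,0,0,0,0,-1],[0,0,0,0,0,0,-1],[0,0,0,0,0,0,-1],[0,0,0,0,0,0,-1],[0,0,0,0,0,0,-1],[0,0,0,0,0,0,-1],[0,0,0,0,0,0,-1],[0,0,0,0,0,0,-1]]';python3 -c "
from h import *
st()"
```

```text
time_s: 14.1
ee_pos: [483.9, 345.7, 187.5]
tcp_rot: [-2.176, -2.266, -0.001]
wrist_force: [0.0, 0.3, 0.0]
grip_width: 42.8
t 14.1 pos [483.9 345.7 187.5] R [[-0.041, 0.999, 0.001], [0.999, 0.041, 0.001], [0.001, 0.001, -1.0]] q [-0.14  0.79 -0.72  1.81  0.7   0.81 -1.17] F [0.  0.3 0. ] T [ 0.02  0.02 -0.01] w 42.8
turn rad [ 0.0006 -0.0007  0.0007]  shares [ 0.01 -0.01  0.01]
shift mm tool(before turn) [-0.4 -0.6  2.5]
shift mm tool(after turn) [-0.4 -0.6  2.5]
time_s: 15.0
ee_pos: [483.9, 346.1, 188.6]
tcp_rot: [2.175, 2.266, 0.004]
wrist_force: [-1.3, -0.9, 7.1]
grip_width: 7.1
t 15.0 pos [483.9 346.1 188.6] R [[-0.041, 0.999, 0.002], [0.999, 0.041, 0.001], [0.001, 0.002, -1.0]] q [-0.14  0.79 -0.72  1.82  0.7   0.81 -1.17] F [-1.3 -0.9  7.1] T [-0.23  0.21 -0.01] w 7.1
```

```bash
python3 -m handwheel '[[0,0,0,0,0,-0.005,-1],[0,0,0,0,0,-0.015,-1],[0,0,0,0,0,-0.03,-1],[0,0,0,0,0,-0.04,-1],[0,0,0,0,0,-0.04,-1],[0,0,0,0,0,-0.04,-1],[0,0,0,0,0,-0.03,-1],[0,0,0,0,0,0,-1]]'; python3 -m handwheel '[[0,0,0,-0.0453,0.00757,0,-1],[0,0,0,-0.0453,0.00757,0,-1],[0,0,0,-0.0453,0.00757,0,-1],[0,0,0,-0.0453,0.00757,0,-1],[0,0,0,-0.0453,0.00757,0,-1],[0,0,0,-0.0453,0.00757,0,-1],[0,0,0,-0.0453,0.00757,0,-1],[0,0,0,-0.0453,0.00757,0,-1],[0,0,0,-0.0453,0.00757,0,-1],[0,0,0,-0.0453,0.00757,0,-1],[0,0,0,-0.0453,0.00757,0,-1],[0,0,0,-0.0453,0.00757,0,-1]]'; python3 -m handwheel '[[0,0,-0.15,0,0,0,-1],[0,0,0,0,0,0,-1],[0,0,0,0,0,0,-1]]';python3 -c "
from h import *
st();plan([597,-193.7,385],.053)"
```

```text
time_s: 15.8
ee_pos: [483.8, 346.9, 392.3]
tcp_rot: [2.173, 2.266, 0.013]
wrist_force: [-0.2, 1.9, -4.0]
grip_width: 7.2
time_s: 17.0
ee_pos: [595.7, -196.0, 385.4]
tcp_rot: [-2.174, -2.265, 0.002]
wrist_force: [0.3, -0.1, -4.0]
grip_width: 7.5
time_s: 17.3
ee_pos: [595.9, -192.6, 385.8]
tcp_rot: [-2.158, -2.279, -0.0]
wrist_force: [0.8, 0.9, -3.9]
grip_width: 6.9
t 17.3 pos [ 595.9 -192.6  385.8] R [[-0.054, 0.999, -0.002], [0.999, 0.054, 0.002], [0.002, -0.002, -1.0]] q [ 0.86  0.58 -0.83  1.62  0.46  1.15 -0.03] F [ 0.8  0.9 -3.9] T [-0.   -0.06 -0.02] w 6.9
turn rad [-0.0016 -0.0018  0.0015]  shares [-0.02 -0.02  0.02]
shift mm tool(before turn) [-1.1  1.   0.8]
shift mm tool(after turn) [-1.1  1.   0.8]
```

```bash
python3 -m handwheel '[[0,0,0,-0.001,0.001,0.013,-1],[0,0,0,0,0,0.02,-1],[0,0,0,0,0,0.01,-1],[0,0,0,0,0,0,-1],[0,0,0,0,0,0,-1]]';python3 -c "
from h import *
st()
import pickle
c=imaging.read_camera('wrist'); pickle.dump(c,open('w7.pkl','wb')); im=cv2.convertScaleAbs(c['img'],alpha=1.5)
s=imaging.read_camera('top'); pickle.dump(s,open('t7.pkl','wb'))
cv2.imwrite('pics/w7.png',cv2.resize(im[80:280,220:420],None,fx=3,fy=3,interpolation=cv2.INTER_CUBIC))"
```

```text
time_s: 17.8
ee_pos: [597.6, -194.3, 343.6]
tcp_rot: [-2.16, -2.28, -0.0]
wrist_force: [0.5, 0.8, -4.0]
grip_width: 7.7
t 17.8 pos [ 597.6 -194.3  343.6] R [[-0.054, 0.999, -0.0], [0.999, 0.054, 0.0], [0.0, -0.0, -1.0]] q [ 0.84  0.63 -0.8   1.65  0.5   1.08 -0.06] F [ 0.5  0.8 -4. ] T [-0.06 -0.04 -0.04] w 7.7
```

View pics/w7.png

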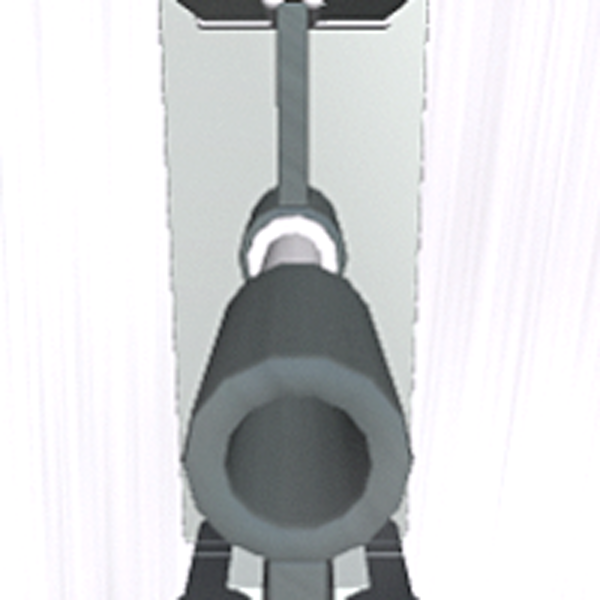

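```bash
python3 -c "
from h import *; import pickle
c=pickle.load(open('w7.pkl','rb'))
f=lambda X,Y,z:np.round(onz(c,220+(X+.5)/3-.5,80+(Y+.5)/3-.5,z),1)
print('leaf top',f(298,457,215.6),f(299,461,215.6),'collar x',f(294,260,90),'mouth x',f(293.5,260,85),'pin x',f(292.5,250,105),'plate near post x',f(292,15,85),'plate at knuckle',f(294,170,85))
a=np.linspace(0,6.28,200)
def px(x,y,r,z): p=(proj(c,np.c_[x+r*np.cos(a),y+r*np.sin(a),0*a+z])-[220,80]+.5)*3-.5; return np.round([*p.min(0),*p.max(0)],0)
for z in (215.6,155.6): print(z,px(594.9,-158.1,15,z),px(594.9,-158.1,9,z))
print('mouth',px(594.9,-158.1,15,85),px(594.9,-158.1,12,90))
"
```

```text
leaf top [ 596.3 -159.1  215.6] [ 596.4 -159.7  215.6] collar x [ 595.1 -158.    90. ] mouth x [ 595. -159.   85.] pin x [ 594.5 -152.6  105. ] plate near post x [591.4 -96.4  85. ] plate at knuckle [ 593.9 -134.8   85. ]
215.6 [170. 336. 406. 553.] [217. 382. 358. 513.]
155.6 [214. 248. 368. 397.] [245. 279. 337. 369.]
mouth [238. 202. 348. 310.] [248. 215. 338. 304.]
```

```bash
cat > fit.py <<'E'
from h import *; import pickle
from scipy.optimize import least_squares
c=pickle.load(open('w7.pkl','rb'))
a=np.linspace(0,2*np.pi,200); yaw=.05
def ring(p,r,s):
    x,y,z,t=p  # centre, tilt about leaf x axis
    L=np.c_[r*np.cos(a),r*np.sin(a),0*a+s]
    P=R.from_euler('zx',[yaw,t]).apply(L)+[x,y,z]
    return (proj(c,P)-[220,80]+.5)*3-.5
def res(p):
    o=ring(p,15,30); i=ring(p,9,30); b=ring(p,15,-30)
    return np.array([o[:,0].min()-183,o[:,0].max()-413,o[:,1].min()-355,o[:,1].max()-560,i[:,0].min()-228,i[:,0].max()-371,i[:,1].min()-392,i[:,1].max()-529,b[:,1].min()-264])
for free in (4,3):
    g=lambda q: res(np.r_[q,[0]*(4-free)])
    s=least_squares(g,[595,-159,185,0.][:free]); print(np.round(s.x,3),np.round(s.fun,1))
E
python3 fit.py
```

```text
[ 5.96464e+02 -1.61003e+02  1.83854e+02 -1.30000e-02] [ 0.4  1.1 -3.6  4.   1.5 -3.   4.8 -4.8 -0.3]
[ 596.475 -160.837  183.55 ] [ 0.7  0.8 -2.2  3.4  1.8 -3.3  5.8 -4.9 -3.2]
```

```bash
python3 -m handwheel '[[0,0,0,0.002,-0.0013,0,-1],[0,0,0,0,0,0.006,-1],[0,0,0,0,0,0.006,-1],[0,0,0,0,0,0.004,-1],[0,0,0,0,0,0.003,-1],[0,0,0,0,0,0.003,-1],[0,0,0,0,0,0,-1]]';python3 -c "
from h import *
st()"
```

```text
time_s: 18.6
ee_pos: [595.9, -193.1, 321.1]
tcp_rot: [-2.161, -2.279, 0.0]
wrist_force: [-0.2, -0.1, -3.9]
grip_width: 7.1
t 18.6 pos [ 595.9 -193.1  321.1] R [[-0.053, 0.999, -0.001], [0.999, 0.053, 0.0], [0.0, -0.001, -1.0]] q [ 0.83  0.65 -0.79  1.68  0.52  1.04 -0.08] F [-0.2 -0.1 -3.9] T [-0.08  0.02 -0.03] w 7.1
```

```bash
python3 -m handwheel '[[0,0,0,0,0,0.004,-1],[0,0,0,0,0,0.004,-1],[0,0,0,0,0,0.004,-1],[0,0,0,0,0,0,-1]]'; python3 -m handwheel '[[0,0,0,0,0,0.005,-1],[0,0,0,0,0,0.005,-1],[0,0,0,0,0,0.005,-1],[0,0,0,0,0,0,-1]]'
```

```text
time_s: 19.0
ee_pos: [595.7, -193.1, 308.9]
tcp_rot: [-2.161, -2.279, 0.001]
wrist_force: [0.2, 0.3, -4.7]
grip_width: 7.7
time_s: 19.4
ee_pos: [595.7, -193.1, 293.6]
tcp_rot: [-2.161, -2.279, 0.001]
wrist_force: [0.2, -0.3, -4.2]
grip_width: 7.5
```

Threading freely, about 14 mm left.

```bash
python3 -m handwheel '[[0,0,0,0,0,0.004,-1],[0,0,0,0,0,0.004,-1],[0,0,0,0,0,0,-1]]'; python3 -m handwheel '[[0,0,0,0,0,0.002,-1],[0,0,0,0,0,0.002,-1],[0,0,0,0,0,0,-1]]'; python3 -m handwheel '[[0,0,0,0,0,0.001,-1],[0,0,0,0,0,0,-1]]'
```

```text
time_s: 19.7
ee_pos: [595.8, -193.1, 286.0]
tcp_rot: [-2.161, -2.279, 0.001]
wrist_force: [-0.5, -0.4, -4.5]
grip_width: 7.7
time_s: 20.0
ee_pos: [596.0, -193.1, 282.4]
tcp_rot: [-2.162, -2.279, 0.0]
wrist_force: [-0.5, -0.2, -5.4]
grip_width: 7.2
time_s: 20.2
ee_pos: [596.1, -193.1, 281.7]
tcp_rot: [2.162, 2.28, 0.0]
wrist_force: [-0.3, 1.1, -4.5]
grip_width: 7.5
```

```bash
python3 -m handwheel '[[0,0,0,0,0,0.001,-1],[0,0,0,0,0,0,-1]]'; python3 -m handwheel '[[0,0,0,0,0,0.001,-1],[0,0,0,0,0,0,-1]]'; python3 -m handwheel '[[0,0,0,0,0,0.001,-1],[0,0,0,0,0,0,-1]]'
```

```text
time_s: 20.4
ee_pos: [596.1, -193.1, 280.7]
tcp_rot: [-2.162, -2.28, 0.0]
wrist_force: [0.1, -0.1, -5.2]
grip_width: 7.4
time_s: 20.6
ee_pos: [596.1, -193.1, 279.6]
tcp_rot: [-2.162, -2.279, 0.0]
wrist_force: [0.4, -0.5, -4.0]
grip_width: 7.4
time_s: 20.8
ee_pos: [596.1, -193.1, 278.7]
tcp_rot: [2.162, 2.28, 0.0]
wrist_force: [0.2, 0.8, -4.5]
grip_width: 7.4
```

```bash
python3 -m handwheel '[[0,0,0,0,0,0.001,-1],[0,0,0,0,0,0,-1]]'; python3 -m handwheel '[[0,0,0,0,0,0.0007,-1],[0,0,0,0,0,0,-1]]'; python3 -m handwheel '[[0,0,0,0,0,0.0005,-1],[0,0,0,0,0,0,-1]]'
```

```text
time_s: 21.0
ee_pos: [596.2, -193.1, 278.5]
tcp_rot: [2.161, 2.279, -0.0]
wrist_force: [-2.3, 0.1, 2.8]
grip_width: 7.4
time_s: 21.2
ee_pos: [596.3, -193.0, 278.4]
tcp_rot: [2.161, 2.279, -0.0]
wrist_force: [-4.3, 0.1, 8.0]
grip_width: 7.0
time_s: 21.4
ee_pos: [596.3, -193.1, 278.3]
tcp_rot: [2.161, 2.279, -0.001]
wrist_force: [-5.7, 0.6, 10.9]
grip_width: 7.5
```

```bash
python3 -m handwheel '[[0,0,0,0,0,0,-1],[0,0,0,0,0,0,-1],[0,0,0,0,0,0,-1]]'; python3 -c "
from h import *
st()
w=imaging.read_camera('wrist')['img']; s=imaging.read_camera('side')['img']
a=cv2.resize(w[60:300,200:440],(400,400),interpolation=cv2.INTER_CUBIC); b=cv2.resize(s[90:230,295:435],(400,400),interpolation=cv2.INTER_CUBIC)
cv2.imwrite('pics/fin.png',cv2.convertScaleAbs(np.hstack([a,b]),alpha=1.5))"
```

```text
time_s: 21.7
ee_pos: [596.3, -193.0, 278.3]
tcp_rot: [2.161, 2.279, -0.001]
wrist_force: [-6.1, 0.4, 10.5]
grip_width: 7.2
t 21.7 pos [ 596.3 -193.   278.3] R [[-0.053, 0.999, 0.001], [0.999, 0.053, -0.001], [-0.001, 0.0, -1.0]] q [ 0.81  0.7  -0.76  1.7   0.56  0.97 -0.11] F [-6.1  0.4 10.5] T [0.38 1.29 0.11] w 7.2
```

View pics/fin.png

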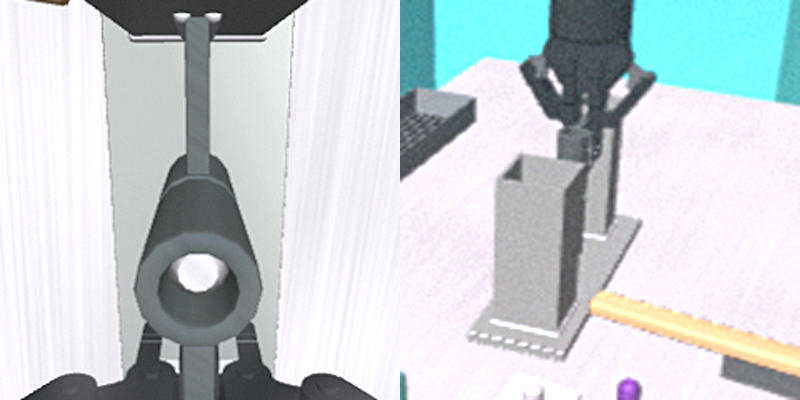

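The wrist half shows the leaf knuckle coaxial over the fixed one. The pin end is visible in its bore at (200,270), and the plate lines up with the welded plate. It is seated and gripped, so I'm handing in.

```bash
python3 -c "
from rig import manip
print(manip.hand_in())"
```

```text
the job is handed in; nothing more can be done
None
```

I stood the hinge pin in the welded knuckle with its collar down and let go of it. I then threaded the loose leaf down over it and handed in at about 22 s, still gripping the leaf. `hand_in` gives no verdict, so the result rests on the checks below.

- **Pin:** It met resistance at TCP height 273 mm, against 272.5 mm expected. After release, the wrist picture showed the collar concentric on the mouth and the pin upright.
- **Leaf:** It slid down the pin without side load and reached the collar at TCP height 278.5 mm, which matches the 158 mm offset measured when I gripped it. At the end it was pressed down with a net force of about 10 N and the arm was steady. The final picture shows the knuckle coaxial, with the pin end in the bore and the plate in line with the welded leaf. The tool yaw is 0.053 rad, and the fixture measured about 0.05 rad.
- **Disagreements:** Just before lowering, the wrist-camera fit put the leaf axis about 2 mm further towards the stile than the arm reading did. I corrected by 1.9 mm and it went on cleanly. The camera fit also suggested a tilt of about 0.013 rad, which I left because it is within tolerance.
- **Not checked:** I did not measure the final grip force. The fingers were shut on the plate at 7.2 mm, and the plate is 8 mm. I also did not re-measure the dowel, hammer, brush and square, but the arm never worked against them.

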